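Click the row guide of a pill-dosing tray into its marked stop clip

ROBOT

A 6-joint arm with a two-finger parallel gripper is mounted at the origin on the work surface. World frame = base frame: x ahead of the robot, y to its left, z up, the work surface at z = 0. Lengths are in m, angles in rad, forces in N, time in s.
With the tool pointing down it reaches from about 0.325 to 0.9 m from the base axis. Payload 6.1 kg.
Tool frame: the origin (TCP) lies midway between the tips of the shut fingers; the grasp point (between the pads) lies 19 mm behind it; x points along the fingers, y is the direction in which the jaws open and shut, and the axes are right-handed (so a half turn about x gives the same grasp; the last joint's range is limited). The gripper opens to 87 mm and grips with 3 to 60 N. Pads are 19 mm wide; open, the fingers measure 117 mm over their backs; the gripper's body (75 mm by 190 mm) begins 51 mm behind the grasp point.
Start: joints at [-1.392, 0.22, 1.526, -0, 1.395, -0.126], TCP at [0.188, -0.596, 0.223] pointing down, gripper open.
Joint ranges: [-2.98, 2.98], [-0.91, 2.08], [0.09, 2.57], [-1.24, 4.39], [0.2, 2.65], [-2.68, 2.68]. Speed limits (rad/s): [2.57, 2.57, 3.01, 3.14, 3.14, 3.14].

INTERFACE

Orientations are given as a unit quaternion [w, x, y, z].
In Python, from cell import env, solver, viewer, sign_off, nets, current_time, current_qpos, current_qvel, current_joint_efforts, current_tool_pos, current_tool_rot, current_contact_force, current_torque, current_width gives the robot as it stands. The module is installed in compiled form; this text tells all that it offers. Calls block until the motion is done:
- env.movep(position, orientation): joint-space move of the TCP to a pose.
- env.move_linear(position, rotation=None, feed=0.15): straight line of the TCP; rotation=None keeps the orientation; feed is the mean speed in m/s.
- env.goto_joints(angles): joint-space move.
- env.gripper_to(opening, grip_force=None): opening from 0.0 (shut) to 1.0 (fully open); grip_force is the grip in N (None keeps the last); returns when the fingers have stopped.
- env.wait(seconds).
- solver.ik(position, orientation): joint angles nearest the present ones, or None.
- viewer.grab_frame(name): name is "scene" or "top"; returns the picture (480x640x3 uint8, red, green, blue); there is no depth.
- viewer.camera_info(name): a dict with "K" (3x3 intrinsics, pixels), "D" ([k1, k2, p1, p2, k3] as OpenCV has them; the pictures are not rectified), "world_from_camera" (4x4, takes a point from camera to world coordinates). Camera axes: x right, y up, looking along -z (the intrinsics and any distortion apply to the point x, -y, -z); pixel columns grow to the right and rows downward; lengths in m; the calibration is good to about 2 mm. A picture is of the moment at which its call begins. camera_info takes no time and is no camera call.
A pose or a line that the arm cannot do raises env.Unreachable and nothing moves.
- sign_off(): hands the job in, once; it reports no verdict.
Trained networks look in the newest picture that a camera, given by its name, has taken for a name from the list of things; names that differ only in an ending like _2 or _b are one class to them, and where a whole thing is asked for, a point or a joint stands for the part that bears it (a point fixed in the world has none). Each returns a list of dicts, best first, with "confidence" (0 to 1); they miss things now and then, are a little off and sometimes report something else, mostly with a low value. They report only what shows in the picture. A call takes as long as a camera call.
- nets.outline_of(label, camera): "pixels" (480x640 bool, what is visible of it) and "rect" ([centre column, centre row, width, height] in pixels, round what is visible of it).
Readings, each from a call of its own:
- current_time(): time.
- current_qpos(): joint angles.
- current_qvel(): joint speeds.
- current_joint_efforts(): joint torques, N m.
- current_tool_pos(): TCP position.
- current_tool_rot(): TCP orientation.
- current_contact_force(): force on the tool from outside, world axes, zero at the start.
- current_torque(): the same for the moment, N m.
- current_width(): opening from 0.0 (shut) to 1.0 (fully open).
Only numpy, scipy, OpenCV 4.12 (cv2) and the standard library are available. Lean on these libraries where they do the work, as an engineer would, in place of code of your own. Each camera call takes 0.05 s, during which the arm holds its last target. There are 200 camera calls.

TASK

Set the row guide of the dosing tray to the row marked for filling: with the fingertips, push its grey thumb block along the rail towards the stop clip that has the upright tab, until its spring roller drops into that clip's notch, and do not push it on past the notch. Only push the guide, never pinch it; leave it clicked in, take the hand away, and leave everything else on the table where it stands.

Things in the scene. Friction and masses are not known exactly. Their poses are not given: they have to be found in the camera images.
- station: White dosing tray with small cells, fixed to the table, a rail along its long edge farthest from the robot. Origin on the table under the rail's middle; x across the rail, away from tray and robot, y along the rail to the robot's left, z up; turned up to 0.2 rad. Tray x -220 to -15 mm, 32 high, 420 long. Rail x -12 to 12 mm, top z 40. Clip strip x 12 to 46 mm, top z 30.
- slider (a joint): Position (m) of the row guide along the station's y: 0 at the rail's middle, range -0.175 to 0.175 (black stops). It starts between the two clips, within 0.03 of the middle; slides with about 1.5 N of friction; cannot lift or turn.
- block_top (a point): Centre of the top (95 mm above the table) of the row guide's grey thumb block: 30 mm across the rail by 24 mm along it, z 50 to 95 mm. Push its face away from the tab clip, fingertips at z 60 to 75 mm. It stands on a black saddle, 36 mm across by 50 mm along the rail, top at z 50 mm. The roller lies at the same y, 26 mm away in the station's x.
- roller (a joint): Height (m) of the guide's spring roller over its place on the bare strip: 0 on the strip, 0.008 on a clip's crest, 0.0027 seated in a notch. Its spring presses down with 4.2 N on the strip, 7 N on a crest. Its black housing: station x 18 to 36 mm, 18 mm long in y, top z 63 mm; a pin with a round head sticks out to z 73 mm and rises with the roller.
- tab_clip: The goal: steel stop clip, 20 x 60 x 8 mm, with an upright tab (40 mm long, 8 thick, top z 75) on its edge far from the rail. Fixed on the strip, to +y or -y of the guide, 70 to 130 mm from the rail's middle; axes as the station's. Origin on the strip (30 mm above the table), right under its notch. Seated = block and clip have the same station y.
- plain_clip: The other steel clip, without tab, on the guide's other side; not to be used. Both clips, from the centre out along y: V notch (45 degree walls, 14 mm wide), crest 3 mm long and 8 mm high, ramp 20 mm long. Pushing the guide up the ramp takes about 4 N; the push drops to nothing as the roller falls into the notch and centres itself; going on past takes about 8 N.
- pill_bottle: amber bottle, 44 mm wide, 80 mm high, origin under its centre; bystander beyond the rail
- dose_cup: white dose cup, 36 mm wide, 32 mm high, origin under its centre; bystander close to the strip
- white_jar: white jar, 54 mm wide, 65 mm high, origin under its centre; bystander beyond the rail
- carton: small paper carton, 45 x 75 x 25 mm, origin under its centre; bystander beyond the rail
- spatula: counting spatula, 170 mm long, lying to the right of the tray; bystander
- canister: blue-grey pill canister, 110 x 60 x 55 mm, origin under its centre, left of the tray; bystander
- tall_bottle: white bottle, 60 mm wide, 110 mm high, origin under its centre, far left of the tray; bystander
- edge_tip (a point): Free end of the row guide's steel straightedge, at the middle of its width, 43.5 mm above the table; the straightedge is 16 mm wide, z 41 to 46 mm, and runs from here over the tray along the station's x to the thumb block, 207 mm away. Fingers pressing on the guide's left and right (+y and -y) halves at once count as pinching.

How it is judged:
By the outcome, as a careful person would: the job done as asked, in the order asked, and still so for the second after the job is handed in, with the robot touching nothing.
It also fails if it takes over 58 s, if anything falls off the work surface, if the arm or the gripper's body presses on something with over 40 N, if the wrist force passes 120 N, or if a joint passes its speed limit or range.

## Working session

There is one attempt and no reset: what is moved stays moved. The work goes in short steps, each a Python script; the robot and the scene stay as the last script left them, time stands still between calls to the robot, and variables do not carry over. Pictures are saved under pics/ and viewed, about 8 in all and at most 12, crops included, and the job is handed in when it is done.

```bash
mkdir -p pics; cat > h.py <<'E'
import numpy as np, cv2
from cell import *
def grab(n,f=None):
    im=viewer.grab_frame(n)
    if f: cv2.imwrite('pics/'+f,cv2.cvtColor(im,cv2.COLOR_RGB2BGR))
    return im
def ray(n,px):
    c=viewer.camera_info(n);K=np.array(c['K']);D=np.array(c['D'],float);T=np.array(c['world_from_camera'])
    u=cv2.undistortPoints(np.array([[px]],float),K,D)[0,0]
    d=T[:3,:3]@np.array([u[0],-u[1],-1]);return T[:3,3],d
def atz(n,px,z):
    o,d=ray(n,px);return o+d*(z-o[2])/d[2]
def proj(n,P):
    c=viewer.camera_info(n);K=np.array(c['K']);D=np.array(c['D'],float);T=np.array(c['world_from_camera'])
    P=np.atleast_2d(P);p=(P-T[:3,3])@T[:3,:3];p=p*[1,-1,-1]
    return cv2.projectPoints(p,np.zeros(3),np.zeros(3),K,D)[0][:,0]
E
python3 - <<'E'
from h import *
for n in('top','scene'):
    grab(n,n+'0.png'); print(n,np.round(viewer.camera_info(n)['world_from_camera'],3).tolist())
    for l in('station','block_top','tab_clip','plain_clip','roller','edge_tip'):
        for r in nets.outline_of(l,n)[:2]: print(l,round(r['confidence'],2),np.round(r['rect'],1))
print(current_time())
E
```

```text
top [[0.022, 0.984, -0.176, 0.342], [-1.0, 0.02, -0.015, -0.005], [-0.011, 0.176, 0.984, 1.24], [0.0, 0.0, 0.0, 1.0]]
station 0.69 [330.3 264.1 162.  113.8]
block_top 0.96 [316.6 265.2  26.5  84. ]
tab_clip 0.47 [355.4 215.9  20.9  12.3]
plain_clip 0.66 [282.  231.4  17.7   8.4]
edge_tip 0.79 [319.9 263.4  22.7  86.9]
edge_tip 0.45 [364.  191.1  16.8  26.5]
scene [[0.326, -0.708, 0.626, 1.113], [0.945, 0.241, -0.22, -0.203], [0.004, 0.663, 0.748, 0.769], [0.0, 0.0, 0.0, 1.0]]
station 0.86 [313.6 247.2 221.7 163.3]
station 0.51 [293.5 332.   31.3  43.8]
block_top 0.85 [322.5 232.   64.7  79.4]
block_top 0.75 [394.6 297.3  38.3  41.6]
tab_clip 0.75 [292.3 288.9  29.2  26.4]
plain_clip 0.6 [380.2 252.1  27.7  13.5]
roller 0.63 [337.9 307.9  17.9  24.1]
edge_tip 0.96 [321.5 230.4  60.   75.2]
edge_tip 0.54 [311.4 247.5 224.2 161.8]
0.7
```

View pics/top0.png

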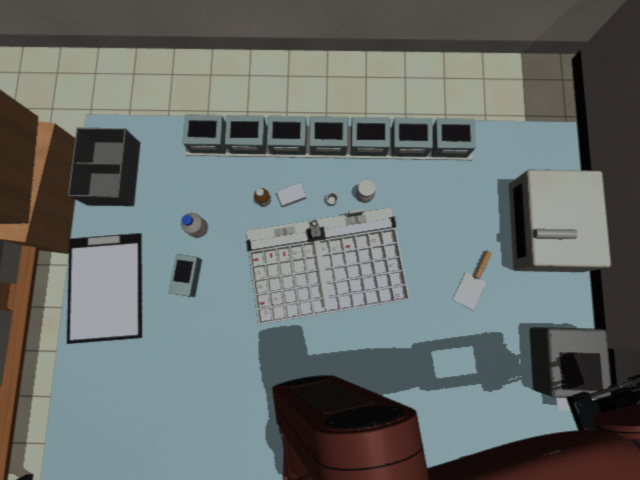

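View pics/scene0.png

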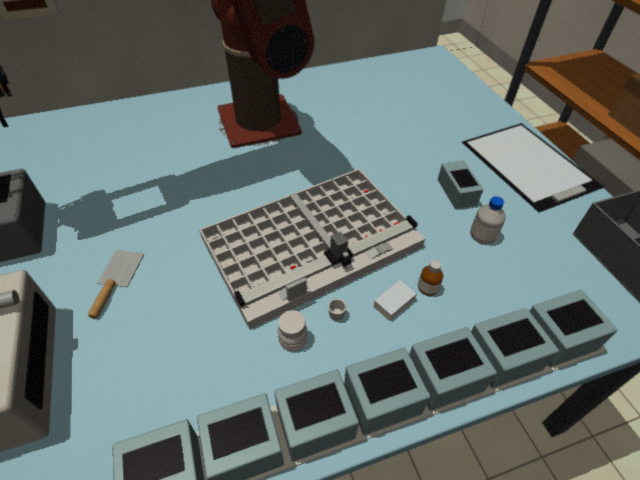

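The top view shows the tray with the rail on its far edge. The guide is at about (316,230), the tabbed clip to its right (-y) at (355,216), and the plain clip at (285,232). The scene view agrees: tab at (293,288), block at (338,243). I'll zoom in for measurements.

```bash
python3 - <<'E'
from h import *
t=cv2.imread('pics/top0.png')[195:330,235:415]; s=cv2.imread('pics/scene0.png')[165:325,195:430]
cv2.imwrite('pics/c1.png',cv2.resize(t,None,fx=4.4,fy=4.4,interpolation=cv2.INTER_CUBIC))
cv2.imwrite('pics/c2.png',cv2.resize(s,None,fx=3.4,fy=3.4,interpolation=cv2.INTER_CUBIC))
E
```

```text
(no output)
```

View pics/c1.png

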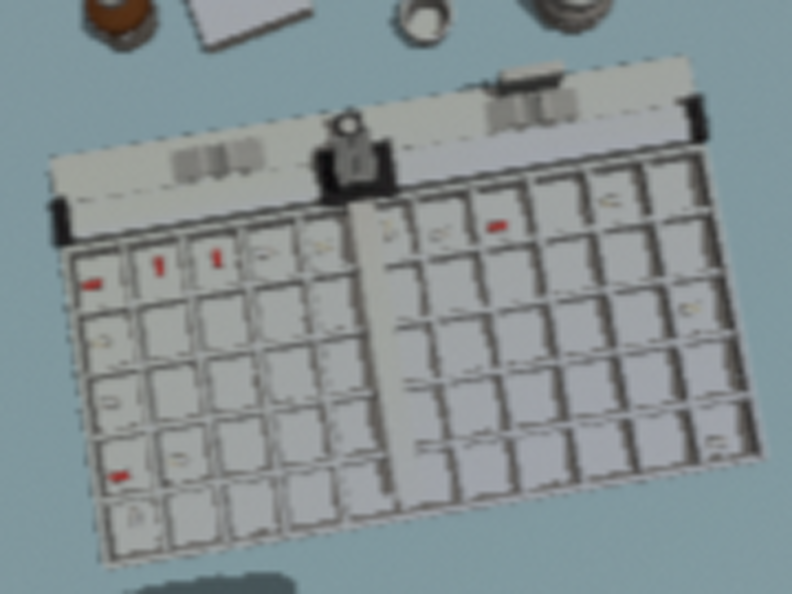

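View pics/c2.png

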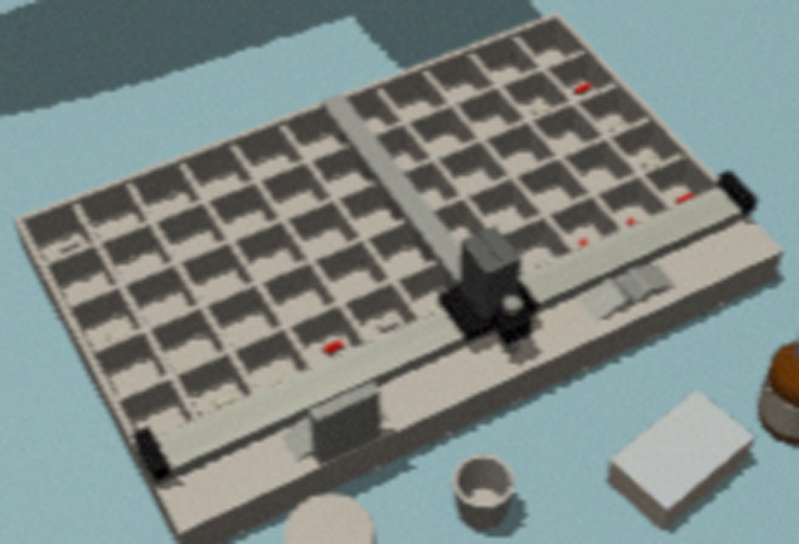

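```bash
cat > fit.py <<'E'
from h import *
from scipy.optimize import least_squares
ct=lambda a,b:(a/4.4+235,b/4.4+195)
cs=lambda a,b:(a/3.4+195,b/3.4+165)
# params x,y,yaw,q,c,xt(tab mid x),L,xn
def pts(p):
    x,y,a,q,c,xt,L,xn=p
    return [('top',ct(107,565),(-.22,.21,.032)),('top',ct(763,455),(-.22,-.21,.032)),
     ('top',ct(52,158),(.046,L,.03)),('top',ct(688,58),(.046,-L,.03)),
     ('scene',cs(20,220),(-.22,-.21,.032)),('scene',cs(558,15),(-.22,.21,.032)),
     ('scene',cs(780,250),(.046,L,.03)),('scene',cs(178,535),(.046,-L,.03)),
     ('top',ct(313,150),(.018,q+.025,.05)),('top',ct(390,140),(.018,q-.025,.05)),('top',ct(397,192),(-.018,q-.025,.05)),('top',ct(322,203),(-.018,q+.025,.05)),
     ('scene',cs(337,101),(-.207,q,.046)),('scene',cs(488,240),(0,q,.095)),
     ('top',ct(532,108),(xn,c,.033)),('top',ct(532,70),(xt,c,.075)),('scene',cs(346,398),(xt,c,.075))]
def res(p):
    r=[]
    R=np.array([[np.cos(p[2]),-np.sin(p[2]),0],[np.sin(p[2]),np.cos(p[2]),0],[0,0,1]])
    for n,u,P in pts(p): r+=list(proj(n,R@P+[p[0],p[1],0])[0]-u)
    return np.array(r)
s=least_squares(res,[.6,0,.1,0,-.1,.036,.21,.03],loss='soft_l1')
print(np.round(s.x,4)); print(np.round(res(s.x).reshape(-1,2),1).tolist())
E
python3 fit.py
```

```text
[ 0.5803  0.0132  0.1815  0.0162 -0.1017  0.0401  0.2091  0.0248]
[[-1.0, 0.5], [1.1, 0.9], [-0.6, -1.0], [-0.4, -1.3], [-2.4, -0.8], [-0.6, -1.0], [0.2, 0.4], [-0.1, -0.6], [-0.4, -0.4], [-0.3, -1.0], [0.2, -0.3], [-0.5, 0.0], [-1.9, -1.3], [0.4, 2.6], [-0.6, 0.1], [-0.5, -0.0], [-0.8, 0.3]]
```

```bash
cat >> h.py <<'E'
from scipy.spatial.transform import Rotation as Ro
X0,Y0,A=.5803,.0132,.1815; Q0=.0162; C=-.1017
ex=np.array([np.cos(A),np.sin(A),0]); ey=np.array([-np.sin(A),np.cos(A),0])
W=lambda x,y,z: (np.array([X0,Y0,0])+x*ex+y*ey+[0,0,z])
S=lambda p: np.array([(p-[X0,Y0,0])@ex,(p-[X0,Y0,0])@ey,p[2]])
def quat(sg):
    tx=np.array([0,0,-1.]);ty=sg*ex;M=np.c_[tx,ty,np.cross(tx,ty)]
    q=Ro.from_matrix(M).as_quat();return [q[3],q[0],q[1],q[2]]
E
python3 - <<'E'
from h import *
best=None
for sg in(1,-1):
    j=solver.ik(W(0,Q0+.055,.18),quat(sg)); print(sg,None if j is None else np.round(j,2))
    if j is not None and (best is None or abs(j[5])<abs(best[1][5])): best=(sg,j)
sg=best[0]; print('sg',sg)
env.gripper_to(0.0,20)
env.movep(W(0,Q0+.055,.18),quat(sg)); print(current_time())
env.move_linear(W(0,Q0+.055,.068)); print(current_time(),S(current_tool_pos()),current_contact_force(),current_width())
grab('scene','s1.png'); grab('top','t1.png')
s=cv2.imread('pics/s1.png')[165:325,195:430];t=cv2.imread('pics/t1.png')[165:325,235:430]
cv2.imwrite('pics/c3.png',np.vstack([cv2.resize(s,(560,300)),cv2.resize(t,(560,300))]))
E
```

```text
1 [ 0.01  0.13  1.71 -0.    1.3  -0.17]
-1 None
sg 1
4.975
5.875 [0.0008437  0.07097967 0.06896782] [ 0.44289596  0.58429383 -0.35052802] 0.009988766787142079
```

View pics/c3.png

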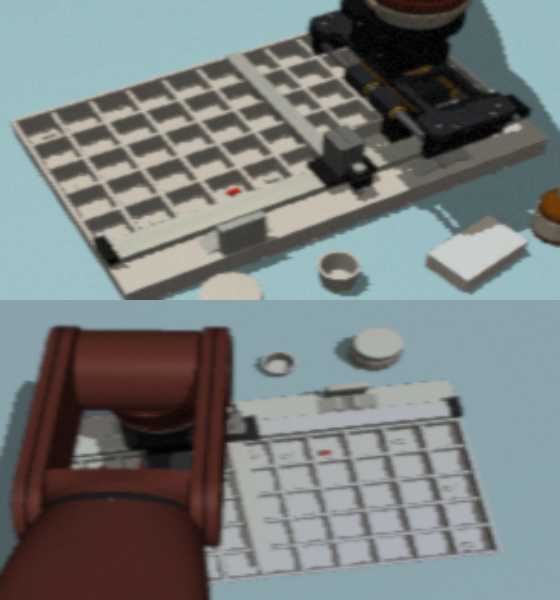

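The closed fingers stand on the +y side of the block, level with it and clear of the housing. Next: find contact, then push to just before the ramp.

```bash
python3 - <<'E'
from h import *
def F():
    return round(float(np.mean([current_contact_force()@ey for _ in range(3)])),2)
p=S(current_tool_pos()); b=F(); print('base',b)
y=.050
env.move_linear(W(0,y,.068),feed=.05); print(y,F())
while y>.022:
    y-=.003; env.move_linear(W(0,y,.068),feed=.03); print(round(y,4),F(),current_time())
env.move_linear(W(0,-.045,.068),feed=.04); print(F(),S(current_tool_pos()),current_time())
grab('scene','s2.png')
for l in('block_top','roller','tab_clip'):
    for r in nets.outline_of(l,'scene')[:2]: print(l,round(r['confidence'],2),np.round(r['rect'],1))
s=cv2.imread('pics/s2.png')[205:325,235:395]
cv2.imwrite('pics/c4.png',cv2.resize(s,(800,600),interpolation=cv2.INTER_CUBIC))
E
```

```text
base -0.5
0.05 0.48
0.047 -0.8 6.8
0.044 -0.33 7.05
0.041 0.62 7.3
0.038 -0.16 7.55
0.035 0.51 7.8
0.032 0.96 8.05
0.029 -0.04 8.3
0.026 -0.51 8.55
0.023 -0.16 8.8
0.02 -0.39 9.05
-0.75 [-0.00015965 -0.04506034  0.06799537] 10.825
block_top 0.83 [286.1 244.3  57.9  83.3]
block_top 0.25 [488.2 220.1  36.4  50.3]
tab_clip 0.62 [290.9 289.3  31.5  26.4]
```

View pics/c4.png

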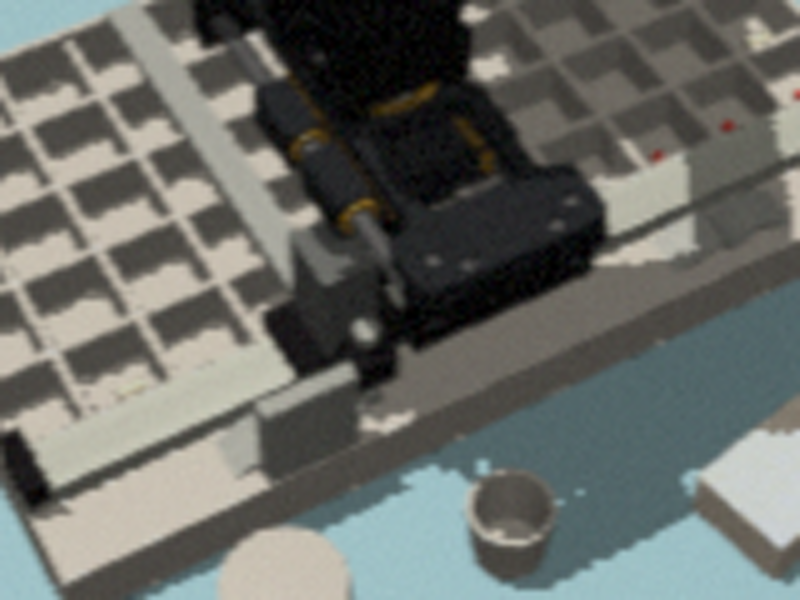

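The guide has moved with the fingers and sits just before the tab clip (block top about (302,255), tab about (297,288)). Now I'll use small steps while watching the force.

```bash
cat > step.py <<'E'
from h import *
import sys
def F():
    v=[]
    for _ in range(6): v.append(current_contact_force()@ey); env.wait(.02)
    return round(float(np.mean(v)),2)
for px in((338.5,235.6),(302,255)): print('block',np.round(S(atz('scene',px,.095)),4))
y=S(current_tool_pos())[1]; hist=[]
end=float(sys.argv[1])
while y>end:
    y-=.0015; env.move_linear(W(0,y,.068),feed=.03); f=F(); hist.append(f); print(round(y,4),f,round(current_time(),1))
    if len(hist)>3 and max(hist)>3 and f<0.8: break
grab('scene','s_%d.png'%int(current_time()*10))
E
python3 step.py -.073
```

```text
block [-0.0063  0.0189  0.095 ]
block [ 0.0018 -0.0681  0.095 ]
-0.0465 0.74 11.4
-0.048 0.56 11.7
-0.0495 1.72 12.1
-0.051 4.08 12.4
-0.0525 4.31 12.8
-0.054 3.99 13.1
-0.0555 4.35 13.5
-0.057 4.15 13.8
-0.0585 4.74 14.2
-0.06 4.22 14.5
-0.0615 4.63 14.9
-0.063 4.92 15.2
-0.0645 5.05 15.6
-0.066 4.77 15.9
-0.0675 4.78 16.3
-0.069 2.02 16.6
-0.0705 1.68 17.0
-0.072 -0.22 17.3
```

The force profile matches: ramp at about 4–5 N, crest at about 2 N, then a drop to zero. I'll retreat and check.

```bash
python3 - <<'E'
from h import *
env.move_linear(W(0,-.030,.068),feed=.06)
env.move_linear(W(0,-.030,.19),feed=.15)
env.goto_joints([-1.392, 0.22, 1.526, -0, 1.395, -0.126])
print(current_time(),current_contact_force())
grab('scene','s9.png'); grab('top','t9.png')
s=cv2.imread('pics/s9.png')[205:325,235:395];t=cv2.imread('pics/t9.png')[190:280,315:435]
cv2.imwrite('pics/c5.png',np.hstack([cv2.resize(s,(400,300),interpolation=cv2.INTER_CUBIC),cv2.resize(t,(400,300),interpolation=cv2.INTER_CUBIC)]))
E
```

```text
21.6917 [ 0.4767521   0.00991653 -0.13226895]
```

View pics/c5.png

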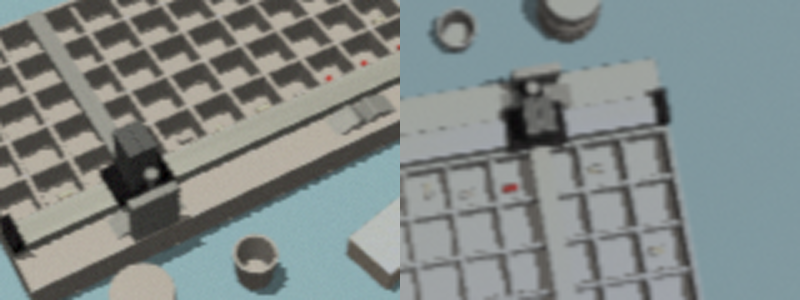

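View pics/s9.png

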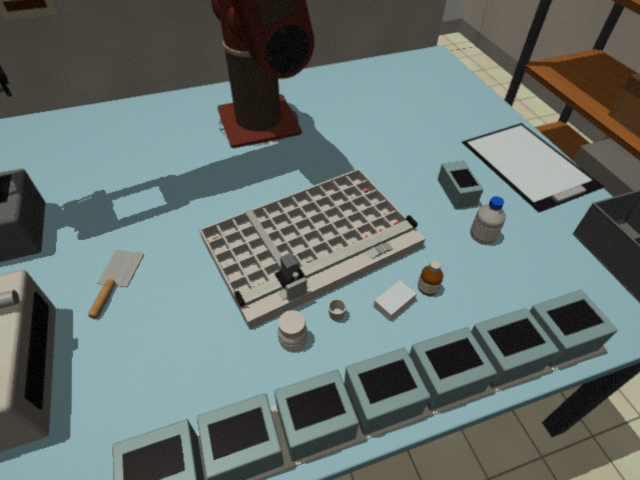

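```bash
python3 - <<'E'
from h import *
print('block scene',S(atz('scene',(287.4,261),.093)),'pin scene',S(atz('scene',(295.8,274.2),.0755)),'pin top',S(atz('top',(354.9,216.4),.0755)))
print('pin0 top',S(atz('top',(347/4.4+235,124/4.4+195),.073)),'pin0 scene',S(atz('scene',(345.3,254.4),.073)),'Q0',Q0,'C',C)
E
```

```text
block scene [-0.0003161  -0.09850665  0.093     ] pin scene [ 0.02340544 -0.09347621  0.0755    ] pin top [ 0.02473695 -0.09773352  0.0755    ]
pin0 top [0.02464653 0.01641639 0.073     ] pin0 scene [0.02672879 0.015672   0.073     ] Q0 0.0162 C -0.1017
```

The image estimates (q ≈ -0.094 to -0.0985, clip -0.1017) are too coarse to separate crest edge from seated. A gentle tactile check will settle it: if the guide is seated, contact should come only near TCP y ≈ -0.0785. I'll stop as soon as force rises.

```bash
python3 - <<'E'
from h import *
def F():
    v=[]
    for _ in range(8): v.append(current_contact_force()@ey); env.wait(.02)
    return round(float(np.mean(v)),2)
env.movep(W(0,-.035,.19),quat(1)); env.move_linear(W(0,-.035,.068),feed=.15)
print('base',F(),current_time())
env.move_linear(W(0,-.069,.068),feed=.06); y=-.069
while y>-.0800:
    y-=.001; env.move_linear(W(0,y,.068),feed=.03); f=F(); print(round(y,4),f,round(current_time(),1))
    if f>1.6: break
env.move_linear(W(0,-.035,.068),feed=.08)
env.move_linear(W(0,-.035,.19),feed=.2)
env.goto_joints([-1.392, 0.22, 1.526, -0, 1.395, -0.126])
print(current_time())
grab('top','t10.png');grab('scene','s10.png')
for n,a,b in(('scene','s9','s10'),('top','t9','t10')):
    d=np.abs(cv2.imread(f'pics/{a}.png').astype(int)-cv2.imread(f'pics/{b}.png')).max(2)
    ys,xs=np.where(d>40); print(n,len(xs),[(int(x),int(y)) for x,y in zip(xs,ys)][:12])
E
```

```text
base 0.07 25.375
-0.07 -0.17 26.5
-0.071 -0.29 26.9
-0.072 0.01 27.2
-0.073 -0.18 27.6
-0.074 -0.13 28.0
-0.075 0.14 28.4
-0.076 0.41 28.8
-0.077 0.02 29.2
-0.078 -0.06 29.5
-0.079 0.96 29.9
-0.08 5.3 30.3
34.2583
scene 469 [(152, 208), (251, 211), (252, 211), (250, 212), (251, 212), (252, 212), (253, 212), (244, 213), (245, 213), (251, 213), (252, 213), (253, 213)]
top 380 [(354, 214), (353, 215), (354, 215), (357, 215), (353, 216), (354, 216), (357, 216), (359, 216), (349, 217), (350, 217), (351, 217), (353, 217)]
```

```bash
python3 - <<'E'
import cv2,numpy as np
I=lambda f,c:cv2.resize(cv2.imread(f'pics/{f}.png')[c],(400,300),interpolation=cv2.INTER_CUBIC)
a=(slice(235,310),slice(245,345));b=(slice(200,245),slice(325,385))
cv2.imwrite('pics/c6.png',np.vstack([np.hstack([I('s9',a),I('s10',a)]),np.hstack([I('t9',b),I('t10',b)])]))
for n,c in(('s',(slice(200,300),slice(235,320))),('t',(slice(205,270),slice(335,375)))):
    g=[cv2.cvtColor(cv2.imread(f'pics/{n}{k}.png')[c],cv2.COLOR_BGR2GRAY).astype(np.float32) for k in(9,10)]
    d=np.abs(g[0]-g[1]);print(n,d.max(),(d>25).sum())
E
```

```text
s 158.0 616
t 119.0 390
```

View pics/c6.png

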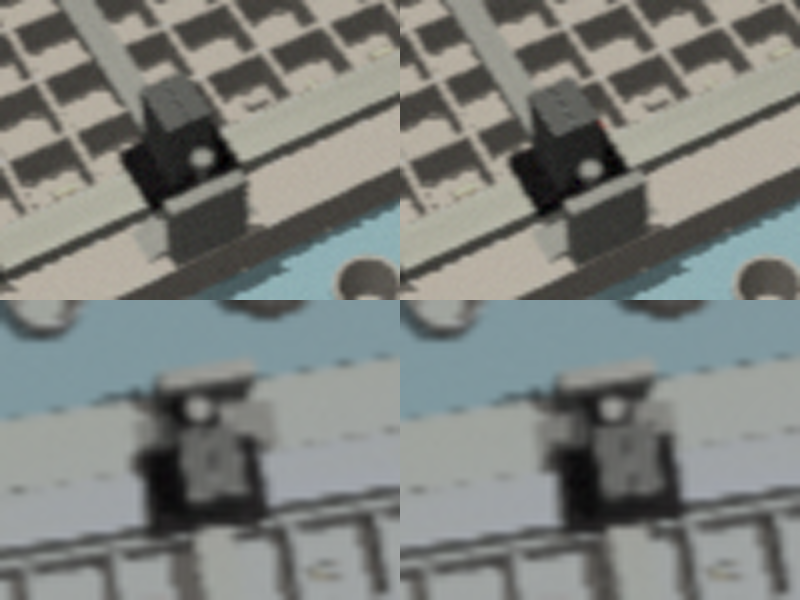

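```bash
python3 - <<'E'
from h import *
from scipy.optimize import least_squares
def tri(s,t):
    r=least_squares(lambda P:np.r_[proj('scene',P)[0]-s,proj('top',P)[0]-t],W(.026,-.1,.075)); return np.round(S(r.x)*1e3,1),np.round(r.fun,1)
print('pin start',tri((345.3,254.4),(313.9,223.2)))
print('pin before',tri((295.5,274.5),(354.7,216.2)))
print('pin after',tri((292.5,277.25),(357.1,216.2)))
print('tab top mid',tri((245+205/4,235+192/4),(325+204/6.667,200+74/6.667)), tri((195+346/3.4,165+398/3.4),(235+532/4.4,195+70/4.4)))
# block top centre
print('blk before',tri((245+183/4,235+103/4),(325+214/6.667,200+152/6.667)),'blk after',tri((245+170/4,235+107/4),(325+229/6.667,200+152/6.667)))
E
```

```text
pin start (array([25.2, 16.6, 70.8]), array([-0.1,  0. , -0.1, -0. ]))
pin before (array([ 25.3, -95.8,  78.3]), array([-0.3,  0. , -0.5, -0.1]))
pin after (array([  25.3, -102.5,   74. ]), array([-0.4,  0. , -0.6, -0.2]))
tab top mid (array([  40.1, -101.8,   72.9]), array([-0.2,  0. , -0.3, -0.1])) (array([  40.3, -101.3,   75.9]), array([-0.5,  0. , -0.7, -0.2]))
blk before (array([  3.4, -95.1,  95.6]), array([-0.9,  0.1, -1.3, -0.3])) blk after (array([   2.3, -101.4,   95.3]), array([-0.9,  0. , -1.2, -0.3]))
```

Triangulation settles it. Before the second push, the pin was 7.5 mm above its start height (on the crest) and about 6 mm short of the tab. Now it is 3.2 mm up (seated is 2.7 mm), and pin and block are at y ≈ -102, the same as the tab. The guide is seated and the hand is away.

```bash
python3 -c "
from h import *
print(current_time(),sign_off())"
```

```text
the job is handed in; nothing more can be done
34.3583 None
```

The row guide is clicked into the tab clip's notch. I pushed the block's +y face with the shut fingertips, took the hand back to its start pose and handed the job in at 34.4 s.

- **First push stopped short:** the force showed the ramp (4–5 N) and then fell to zero, so I stopped. Looking back at the pictures, the roller was still on the edge of the crest, with the pin 7.5 mm up and about 6 mm short of the tab.
- **Second push seated it:** I went in again in 1 mm steps. The guide dropped in, and the fingers met the seated guide again about 7 mm further on. I stopped at 5.3 N, below the 8 N needed to push past the notch.
- **Last check, both cameras:** the block is at y ≈ -101.4 mm, the pin at -102.5 mm and the tab at about -101.5 mm. The pin is 3.2 mm above its start height, against 2.7 mm when seated. These agree within the 1–2 mm the measurement allows.
- **What I didn't check:** the other objects looked unmoved in the one full picture I viewed, taken after the first push. I did not measure each one, and I did not view a full picture after the second push.

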